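# Turn a solid shampoo bar out of its mould

## Robot

A 6-joint arm with a two-finger parallel gripper is mounted at the origin on the work surface. World frame = base frame: x ahead of the robot, y to its left, z up, the work surface at z = 0. Lengths are in m, angles in rad, forces in N, time in s.
With the tool pointing down it reaches from about 0.25 to 0.775 m from the base axis. Payload 4 kg.
Tool frame: the origin (TCP) lies on the centre line of the jaws, within the pads' length; the fingertips stand 25 mm ahead of it and the grasp point (between the pads) lies 6 mm ahead of it; z points along the fingers, y is the direction in which the jaws open and shut (so a half turn about z gives the same grasp; the last joint's range is limited). The gripper opens to 94 mm and grips with 3 to 60 N. Pads are 16 mm wide; open, the fingers measure 119 mm over their backs; the gripper's body (75 mm by 177 mm) begins 78 mm behind the grasp point.
Start: joints at [-1.254, 0.087, 1.371, -0, 1.684, -0.103], TCP at [0.224, -0.502, 0.231] pointing down, gripper open.
Joint ranges: [-3.1, 3.1], [-0.76, 2.03], [0.27, 2.55], [-1.08, 4.22], [0.17, 2.65], [-2.57, 2.57]. Speed limits (rad/s): [2.79, 2.79, 3.14, 3.14, 3.14, 3.14].

## Interface

Orientations are given as [roll, pitch, yaw] about the fixed x, y, z axes, in that order (R = Rz(yaw) Ry(pitch) Rx(roll)).
In Python, from workcell import ctrl gives the robot as it stands.
- The arm moves only by the tool servo_tool, never from a script. Its argument "moves" is a list that holds one entry, the list of rows, each a list of 7 numbers: the shift along the tool's x, y, z in m, then the turn, a rotation vector about the tool's x, y, z in degrees, then the opening, from 0 (shut) to 1 (fully open). A call has 1 to 20 rows; each row is the pose to reach, as a shift and turn from the pose commanded when the call began, along the tool's axes at that moment; what a row does not reach only later rows make up. A row lasts 1/12 s, in which the tool goes at most 41.7 mm and 7.16 degrees, less where a joint would pass 70% of its speed; a pose out of reach is approached as far as the arm can. A call with a gripper value outside its range is refused whole. The fingers move at their own pace and stop on an object; "squeeze" is the grip in N (left out, the last holds). Time passes only in rows, so rows that repeat a pose let the fingers close. It gives the time, the measured TCP pose, the force and the opening at its end, in the units of the state.
- ctrl.observe(): the state, without advancing time (a new reading comes with each control period).
- ctrl.get_image(name): name is "scene" or "top" or "wrist"; returns the picture (400x640x3 uint8, red, green, blue); there is no depth.
- ctrl.camera_model(name): a dict with "intrinsics" (3x3 intrinsics, pixels), "cam_to_world" (4x4, takes a point from camera to world coordinates). Camera axes: x right, y down, z forward; pixel columns grow to the right and rows downward; lengths in m; the calibration is good to about 2 mm. The wrist camera is an equidistant fisheye: a pixel r from the principal point sees the ray r / f radians off the axis. A picture is of the moment at which its call begins: read the wrist's pose just before it. camera_model takes no time and is no camera call; for the wrist camera it gives the pose at the moment of the call.
- ctrl.close_job(): hands the job in, once; it reports no verdict.
The state is a dict: "time": time; "joint_positions": joint angles; "joint_velocities": joint speeds; "tau": joint torques, N m; "eef_pos": TCP position; "ee_rot": TCP orientation; "wrist_force": force on the tool from outside, world axes, zero at the start; "wrist_torque": the same for the moment, N m; "grip_width": opening from 0.0 (shut) to 1.0 (fully open).
Only numpy, scipy, OpenCV 4.12 (cv2) and the standard library are available. Lean on these libraries where they do the work, as an engineer would, in place of code of your own. Each camera call takes 0.05 s, during which the arm holds its last target.

## Task

At the salon stall, one of the two turn-over moulds still has a shampoo bar stuck in it. Swing that mould right over by its handle so that it lies upside down above its steel tray with the bar still in it, then tap the round knob of its bottom, now on top, until the bar drops into the tray. Leave the mould turned over and the bar lying in the tray, and leave the empty mould alone.

Things in the scene. Friction and masses are not known exactly. Their poses are not given: they have to be found in the camera images.
- station: Fixed stand with the full mould: plywood base 120 (x) x 220 (y) x 8 mm. Origin: centre of the base's underside, on the work surface. x runs along the hinge axis, which lies 80 mm above the origin; z up. The grey mould first lies open side up on the +y side, the stand's steel tray is on the -y side. The hinge brackets at x = +-53, y = 0 are 88 mm high.
- mould (a joint): Hinge of that mould: 0 = open side up, 3.14 rad = turned right over above the tray (its stop). At value q the handle is at y = 130 cos q + 25 sin q, z = 80 + 130 sin q - 25 cos q mm in the stand's frame. It is damped, falls slowly to the nearer side when let go and takes under 4 N to swing at the handle.
- handle (a point): Middle of the grip bar of that mould's handle: a U of 10 mm round steel bar, grip part 85 mm long, parallel to the hinge axis. At first it is at y = +130 mm in the stand's frame, 55 mm above the work surface; turned over, at y = -130 mm and 105 mm high. 42 mm is free between it and the mould's frame. It may turn between the fingers. Axes: the stand's, turned with the mould.
- knob (a point): Middle of the flat end (24 mm across) of the round rubber knob, 34 mm across, under that mould. With the mould turned over it points up, 126 mm above the work surface, at x = 0, y = -50 mm in the stand's frame; the mould round it is then 114 mm high. Pressed 5 to 6 mm in (at most 10) it pushes the bar past the springy lips, at about 5 N, and springs back.
- dome (a joint): How far that knob is pressed in towards the mould's cavity, in m: 0 at rest, 0.010 at its stop.
- tray (a point): Centre of the inner floor of the stand's steel tray, 42 mm above the work surface, at x = 0, y = -50 mm in the stand's frame. Inside 88 (x) x 80 (y) mm, rim 58 mm above the work surface. Axes: those of the stand.
- bar_mid (a point): Centre of the cream-coloured shampoo bar, 60 x 40 x 20 mm, about 55 g, stuck in the mould; its axes are those of the mould, x the 60 mm way, z the 20 mm way. The springy lips at the mouth keep it in even upside down; it then drops some 45 mm into the tray.
- spare_mould (a joint): Hinge of the other, equal stand's mould, which is empty: 0 = lying open side up. It stands some 35 to 50 cm to the side of the full one, on either side, and is to be left alone.
There are look-alikes about, which are no part of the job. What is shaped like the part that bears bar_mid but orange or purple is not meant.

How it is judged:
By the outcome, as a careful person would: the job done as asked, in the order asked, and still so for the second after the job is handed in, with the robot touching nothing.
It also fails if it takes over 45 s, if anything falls off the work surface, if the arm or the gripper's body presses on something with over 40 N, if the wrist force passes 120 N, or if a joint passes its speed limit or range.

## Working session

There is one attempt and no reset: what is moved stays moved. The work goes in short steps, Python scripts to look and compute and a tool call to move; the robot and the scene stay as the last step left them, time stands still between calls to the robot, and variables do not carry over. Pictures are saved under pics/ and viewed, and the job is handed in when it is done.

Besides the shell and the picture viewer there is one more tool, called after "Request:" as name(argument=value, ...) on one line, values as JSON. servo_tool: Moves the arm, as the interface text tells. Its arguments: {"type":"object","properties":{"moves":{"type":"array","items":{"type":"array","items":{"type":"array","items":{"type":"number"}}}},"squeeze":{"type":"number"}},"required":["moves"]}

```bash
mkdir -p pics; python3 - <<'E'
from workcell import ctrl
import cv2
s=ctrl.observe();print(s)
for n in("scene","top"):
    cv2.imwrite(f"pics/{n}0.png",ctrl.get_image(n)[:,:,::-1])
    m=ctrl.camera_model(n);print(n,m["intrinsics"],m["cam_to_world"])
E
```

```text
{'time': 0.0, 'joint_positions': array([-1.25409731e+00,  8.79043208e-02,  1.37223585e+00, -3.00907406e-05,
        1.68360737e+00, -1.03139195e-01]), 'joint_velocities': array([-0.00030453, -0.001081  , -0.00023304,  0.00044743, -0.00095367,
        0.00088057]), 'tau': array([-4.79498340e-04, -3.40189505e+01, -3.02425396e+01,  7.17623066e-02,
        3.29757901e-02, -1.62335991e-04]), 'eef_pos': array([ 0.22399816, -0.50177386,  0.22934117]), 'ee_rot': array([-3.13944614e+00, -1.92111460e-04,  4.19834654e-01]), 'wrist_force': array([0.4411112 , 0.93647445, 0.26090847]), 'wrist_torque': array([ 0.02243059, -0.08308326,  0.00018477]), 'grip_width': 0.9978509234085128}
scene [[487.93150945   0.         310.52190689]
 [  0.         487.93150945 198.7351166 ]
 [  0.           0.           1.        ]] [[-0.7054734   0.597331   -0.3814485   1.02307165]
 [ 0.70856524  0.60626495 -0.36107909  0.50927496]
 [ 0.01557512 -0.52501284 -0.85095178  1.16995583]
 [ 0.          0.          0.          1.        ]]
top [[403.56940263   0.         320.37245333]
 [  0.         403.56940263 201.31184275]
 [  0.           0.           1.        ]] [[ 0.00172735 -0.98565097  0.16878736  0.38130206]
 [-0.9999723  -0.00292453 -0.00684449  0.03680165]
 [ 0.0072399  -0.16877087 -0.98562872  1.0529982 ]
 [ 0.          0.          0.          1.        ]]
```

View pics/scene0.png

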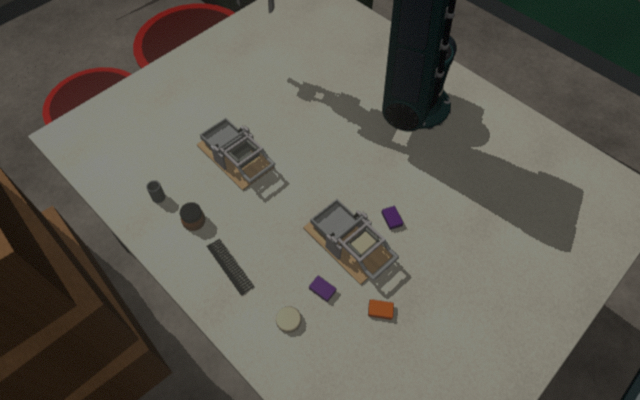

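View pics/top0.png

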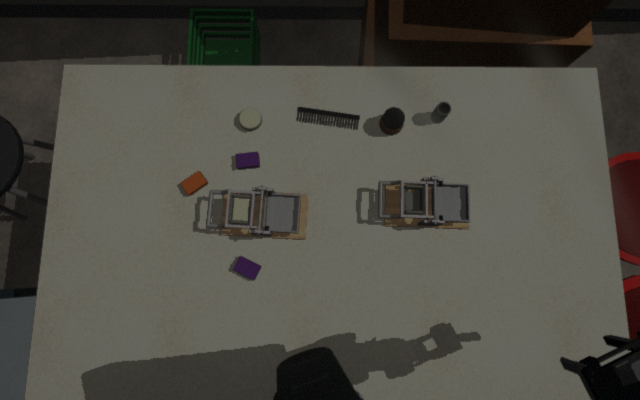

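The scene and top views show the full mould (cream bar) at top px ≈(240,209), handle ≈(211,211), tray ≈(283,214). The empty stand is at ≈(425,203). I'll zoom in to measure.

```bash
python3 - <<'E'
import cv2
a=cv2.imread("pics/top0.png")[170:260,190:325]
cv2.imwrite("pics/topz.png",cv2.convertScaleAbs(cv2.resize(a,None,fx=5.9,fy=5.9,interpolation=cv2.INTER_CUBIC),alpha=1.5))
a=cv2.imread("pics/scene0.png")[190:300,295:420]
cv2.imwrite("pics/scenez.png",cv2.convertScaleAbs(cv2.resize(a,None,fx=5.4,fy=5.4,interpolation=cv2.INTER_CUBIC),alpha=1.5))
E
```

```text
(no output)
```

View pics/topz.png

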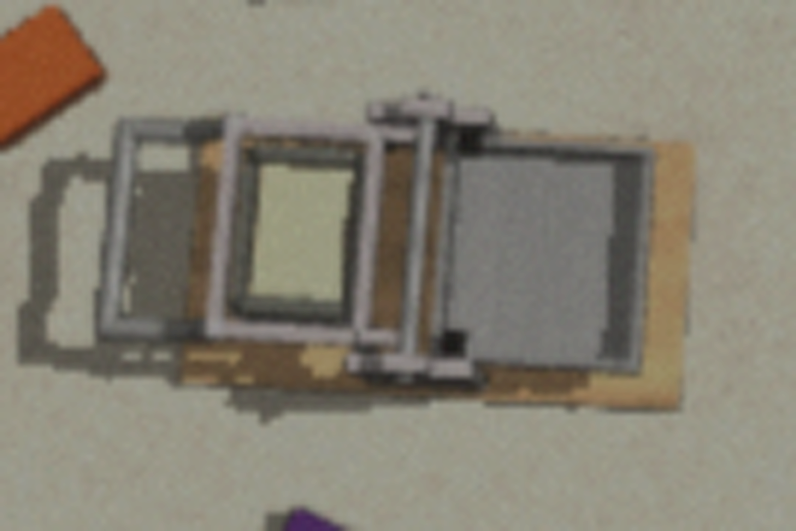

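View pics/scenez.png

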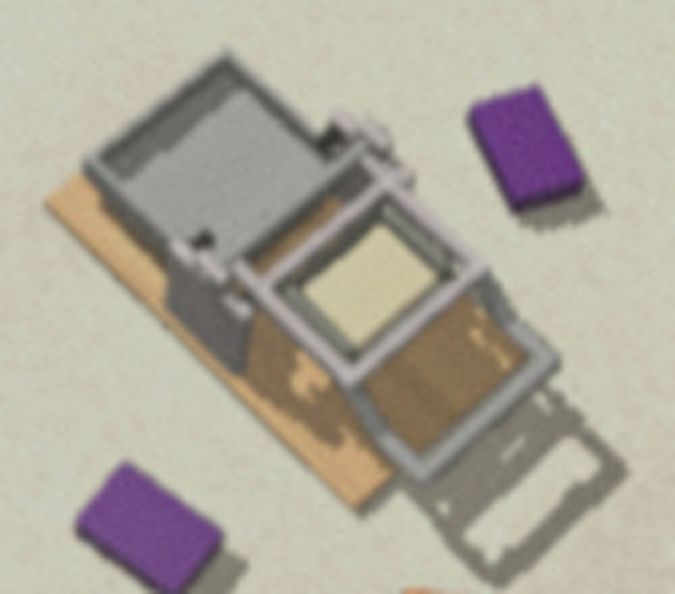

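```bash
cat > h.py <<'E'
import numpy as np
from workcell import ctrl
def ray(n,u,v,z):
    m=ctrl.camera_model(n);K=m["intrinsics"];T=m["cam_to_world"]
    d=T[:3,:3]@np.linalg.inv(K)@np.array([u,v,1.]);o=T[:3,3]
    return o+d*(z-o[2])/d[2]
E
python3 - <<'E'
from h import *
np.set_printoptions(precision=4,suppress=True)
def t(x,y,z): return ray("top",190+(x+.5)/5.9-.5,170+(y+.5)/5.9-.5,z)
def s(x,y,z): return ray("scene",295+(x+.5)/5.4-.5,190+(y+.5)/5.4-.5,z)
def rep(nm,a,b):
    d=a-b; print(nm,(a+b)/2,np.hypot(*d[:2]),np.degrees(np.arctan2(d[1],d[0])))
rep("handle top",t(122,124,.055),t(106,333,.055))
rep("handle scene",s(548,352,.055),s(422,474,.055))
rep("hinge top",t(430,110,.08),t(408,368,.08))
rep("base end top",t(694,143,.008),t(684,408,.008))
rep("tray far",t(655,150,.058),t(640,372,.058))
rep("tray near",t(455,135,.058),t(440,352,.058))
rep("frame -far",t(232,118,.09),t(215,335,.09))
rep("bar top",t(257,163,.085),t(252,300,.085)); rep("bar bot",t(353,165,.085),t(345,302,.085))
rep("base end scene",s(47,205,.008),s(362,514,.008))
E
```

```text
handle top [0.534  0.3081 0.055 ] 0.08950238624743369 -1.5625098925380163
handle scene [0.5312 0.3034 0.055 ] 0.08771139310192186 179.06270593632019
hinge top [0.5263 0.1755 0.08  ] 0.10780774996780522 -3.294589778211426
base end top [0.5211 0.066  0.008 ] 0.11825318398512495 -1.7089305312745964
tray far [0.5203 0.0822 0.058 ] 0.09462126384758586 -3.2277657489396843
tray near [0.5275 0.1666 0.058 ] 0.09260305053411014 -2.4996782475758894
frame -far [0.5296 0.254  0.09  ] 0.08975530708910155 -2.106732404951493
bar top [0.5281 0.2423 0.085 ] 0.056877902107200194 0.13153727899041234
bar bot [0.5274 0.2036 0.085 ] 0.056901770061856476 -1.4907885468632405
base end scene [0.5861 0.1772 0.008 ] 0.22049186400628767 -92.70442709758274
```

Request:
servo_tool(moves=[[[0.611, -0.611, 0.04, 0, 0, 27, 0.4], [0.611, -0.611, 0.04, 0, 0, 27, 0.4], [0.611, -0.611, 0.04, 0, 0, 27, 0.4], [0.611, -0.611, 0.04, 0, 0, 27, 0.4], [0.611, -0.611, 0.04, 0, 0, 27, 0.4], [0.611, -0.611, 0.04, 0, 0, 27, 0.4], [0.611, -0.611, 0.04, 0, 0, 27, 0.4], [0.611, -0.611, 0.04, 0, 0, 27, 0.4], [0.611, -0.611, 0.04, 0, 0, 27, 0.4], [0.611, -0.611, 0.04, 0, 0, 27, 0.4], [0.611, -0.611, 0.04, 0, 0, 27, 0.4], [0.611, -0.611, 0.04, 0, 0, 27, 0.4], [0.611, -0.611, 0.04, 0, 0, 27, 0.4], [0.611, -0.611, 0.04, 0, 0, 27, 0.4], [0.611, -0.611, 0.04, 0, 0, 27, 0.4], [0.611, -0.611, 0.04, 0, 0, 27, 0.4], [0.611, -0.611, 0.04, 0, 0, 27, 0.4], [0.611, -0.611, 0.04, 0, 0, 27, 0.4], [0.611, -0.611, 0.04, 0, 0, 27, 0.4], [0.611, -0.611, 0.04, 0, 0, 27, 0.4]]])

```text
time: 1.77
eef_pos: [0.5213, 0.2762, 0.1911]
ee_rot: [3.141, 0.001, -0.051]
wrist_force: [-0.2, 0.1, 0.4]
grip_width: 0.397
```

Request:
servo_tool(moves=[[[0.008, -0.02, 0.02, 0, 0, 0, 0.4], [0.008, -0.02, 0.02, 0, 0, 0, 0.4], [0.008, -0.02, 0.02, 0, 0, 0, 0.4], [0.008, -0.02, 0.02, 0, 0, 0, 0.4]]])

```text
time: 2.1
eef_pos: [0.53, 0.2929, 0.1715]
ee_rot: [3.14, 0.001, -0.052]
wrist_force: [-0.5, 0.2, 1.2]
grip_width: 0.402
```

```bash
python3 - <<'E'
from h import *
import cv2
s=ctrl.observe();print(s["eef_pos"],s["ee_rot"])
m=ctrl.camera_model("wrist");print(m)
im=ctrl.get_image("wrist");cv2.imwrite("pics/w1.png",cv2.convertScaleAbs(im[:,:,::-1],alpha=1.4))
E
```

```text
[0.52995411 0.29292008 0.17148977] [ 3.14024348e+00  1.29173508e-03 -5.16420216e-02]
{'intrinsics': array([[309.70691629,   0.        , 318.8376997 ],
       [  0.        , 309.70691629, 195.16965466],
       [  0.        ,   0.        ,   1.        ]]), 'cam_to_world': array([[-0.05162115, -0.96603337, -0.25320896,  0.60320177],
       [-0.9986661 ,  0.05022191,  0.01199112,  0.28949049],
       [ 0.00113282,  0.2534902 , -0.96733729,  0.32580942],
       [ 0.        ,  0.        ,  0.        ,  1.        ]])}
```

View pics/w1.png

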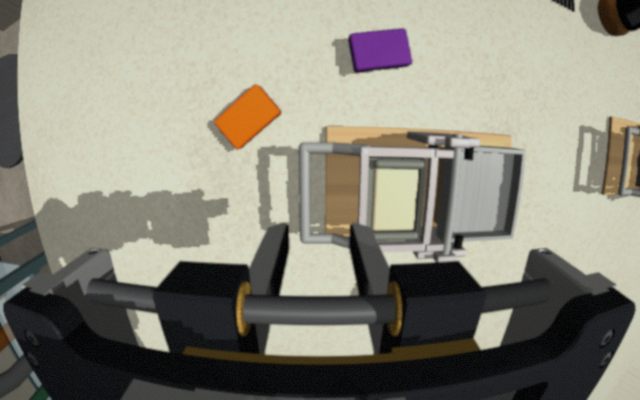

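The wrist view shows the grip bar at px (305,147)–(306,240), the hinge rod at (457,140)–(452,252) and the tray's far edge at (521,150)–(514,236). The fingers straddle the handle slightly off centre.

```bash
python3 - <<'E'
from h import *
np.set_printoptions(precision=4,suppress=True)
m=ctrl.camera_model("wrist");K=m["intrinsics"];T=m["cam_to_world"]
def w(u,v,z):
    p=np.array([u-K[0,2],v-K[1,2]]);r=np.hypot(*p);th=r/K[0,0]
    d=T[:3,:3]@np.r_[p/r*np.sin(th),np.cos(th)];o=T[:3,3]
    return o+d*(z-o[2])/d[2]
def rep(nm,a,b):
    d=a-b; print(nm,(a+b)/2,np.hypot(*d[:2]),np.degrees(np.arctan2(d[1],d[0])))
rep("handle",w(305,147,.055),w(306,240,.055))
rep("hinge",w(458,138,.085),w(452,252,.085))
rep("trayfar",w(522,150,.058),w(514,237,.058))
rep("base side",w(327,126,.008),w(512,135,.008))
E
```

```text
handle [0.5331 0.3049 0.055 ] 0.08777604656645396 -3.0224540647694926
hinge [0.5318 0.1734 0.085 ] 0.10341200913946862 0.5216751356310142
trayfar [0.5225 0.0832 0.058 ] 0.09482404899172593 0.8798362481576595
base side [0.5872 0.1718 0.008 ] 0.21900217105154243 87.03210416877728
```

Request:
servo_tool(moves=[[[0.002, -0.012, 0.0, 0, 0, 0, 0.4], [0.002, -0.012, 0.03, 0, 0, 0, 0.4], [0.002, -0.012, 0.06, 0, 0, 0, 0.4], [0.002, -0.012, 0.09, 0, 0, 0, 0.4], [0.002, -0.012, 0.109, 0, 0, 0, 0.4], [0.002, -0.012, 0.109, 0, 0, 0, 0.4], [0.002, -0.012, 0.109, 0, 0, 0, 0.4]]])

```text
time: 2.73
eef_pos: [0.5328, 0.305, 0.0629]
ee_rot: [3.141, 0.001, -0.052]
wrist_force: [-0.4, 0.9, 0.3]
grip_width: 0.401
```

Good. Close with moderate squeeze.

Request:
servo_tool(moves=[[[0, 0, 0.002, 0, 0, 0, 0.0], [0, 0, 0.002, 0, 0, 0, 0.0], [0, 0, 0.002, 0, 0, 0, 0.0], [0, 0, 0.002, 0, 0, 0, 0.0], [0, 0, 0.002, 0, 0, 0, 0.0], [0, 0, 0.002, 0, 0, 0, 0.0]]], squeeze=18)

```text
time: 3.23
eef_pos: [0.5337, 0.3059, 0.0623]
ee_rot: [-3.141, -0.002, -0.052]
wrist_force: [-0.0, 0.3, 3.1]
grip_width: 0.098
```

```bash
python3 - <<'E'
import numpy as np
for q in np.linspace(0,np.pi,33)[1:]:
    y=130*np.cos(q)+25*np.sin(q); z=80+130*np.sin(q)-25*np.cos(q)
    print(f"[0, {(130-y)/1000:.3f}, {-(z-55)/1000:.3f}, 0, 0, 0, 0],",end=" ")
E
```

```text
[0, -0.002, -0.013, 0, 0, 0, 0], [0, -0.002, -0.026, 0, 0, 0, 0], [0, -0.002, -0.039, 0, 0, 0, 0], [0, 0.000, -0.052, 0, 0, 0, 0], [0, 0.004, -0.064, 0, 0, 0, 0], [0, 0.008, -0.076, 0, 0, 0, 0], [0, 0.014, -0.088, 0, 0, 0, 0], [0, 0.020, -0.099, 0, 0, 0, 0], [0, 0.028, -0.110, 0, 0, 0, 0], [0, 0.037, -0.119, 0, 0, 0, 0], [0, 0.047, -0.128, 0, 0, 0, 0], [0, 0.057, -0.136, 0, 0, 0, 0], [0, 0.068, -0.142, 0, 0, 0, 0], [0, 0.080, -0.148, 0, 0, 0, 0], [0, 0.092, -0.152, 0, 0, 0, 0], [0, 0.105, -0.155, 0, 0, 0, 0], [0, 0.118, -0.157, 0, 0, 0, 0], [0, 0.131, -0.157, 0, 0, 0, 0], [0, 0.144, -0.157, 0, 0, 0, 0], [0, 0.157, -0.155, 0, 0, 0, 0], [0, 0.169, -0.151, 0, 0, 0, 0], [0, 0.181, -0.147, 0, 0, 0, 0], [0, 0.193, -0.141, 0, 0, 0, 0], [0, 0.204, -0.135, 0, 0, 0, 0], [0, 0.215, -0.127, 0, 0, 0, 0], [0, 0.224, -0.118, 0, 0, 0, 0], [0, 0.233, -0.108, 0, 0, 0, 0], [0, 0.241, -0.098, 0, 0, 0, 0], [0, 0.247, -0.087, 0, 0, 0, 0], [0, 0.253, -0.075, 0, 0, 0, 0], [0, 0.257, -0.063, 0, 0, 0, 0], [0, 0.260, -0.050, 0, 0, 0, 0],
```

Request:
servo_tool(moves=[[[0, -0.002, -0.013, 0, 0, 0, 0], [0, -0.002, -0.026, 0, 0, 0, 0], [0, -0.002, -0.039, 0, 0, 0, 0], [0, 0.0, -0.052, 0, 0, 0, 0], [0, 0.004, -0.064, 0, 0, 0, 0], [0, 0.008, -0.076, 0, 0, 0, 0], [0, 0.014, -0.088, 0, 0, 0, 0], [0, 0.014, -0.088, 0, 0, 0, 0]]])

```text
time: 3.9
eef_pos: [0.5329, 0.2923, 0.1534]
ee_rot: [-3.138, -0.004, -0.051]
wrist_force: [0.1, 4.8, 1.6]
grip_width: 0.1
```

Request:
servo_tool(moves=[[[0, 0.006, -0.011, 0, 0, 0, 0], [0, 0.014, -0.022, 0, 0, 0, 0], [0, 0.023, -0.031, 0, 0, 0, 0], [0, 0.033, -0.04, 0, 0, 0, 0], [0, 0.043, -0.048, 0, 0, 0, 0], [0, 0.054, -0.054, 0, 0, 0, 0], [0, 0.066, -0.06, 0, 0, 0, 0], [0, 0.078, -0.064, 0, 0, 0, 0], [0, 0.091, -0.067, 0, 0, 0, 0], [0, 0.104, -0.069, 0, 0, 0, 0], [0, 0.117, -0.069, 0, 0, 0, 0], [0, 0.13, -0.069, 0, 0, 0, 0], [0, 0.143, -0.067, 0, 0, 0, 0], [0, 0.155, -0.063, 0, 0, 0, 0], [0, 0.167, -0.059, 0, 0, 0, 0], [0, 0.167, -0.059, 0, 0, 0, 0]]])

```text
time: 5.23
eef_pos: [0.5234, 0.1215, 0.2088]
ee_rot: [3.137, -0.001, -0.055]
wrist_force: [1.0, -3.5, 6.2]
grip_width: 0.1
```

Request:
servo_tool(moves=[[[0, 0.011, 0.006, 0, 0, 0, 0], [0, 0.022, 0.012, 0, 0, 0, 0], [0, 0.033, 0.02, 0, 0, 0, 0], [0, 0.042, 0.029, 0, 0, 0, 0], [0, 0.051, 0.039, 0, 0, 0, 0], [0, 0.059, 0.049, 0, 0, 0, 0], [0, 0.065, 0.06, 0, 0, 0, 0], [0, 0.071, 0.072, 0, 0, 0, 0], [0, 0.075, 0.084, 0, 0, 0, 0], [0, 0.078, 0.095, 0, 0, 0, 0], [0, 0.078, 0.097, 0, 0, 0, 0], [0, 0.078, 0.097, 0, 0, 0, 0]]])

```text
time: 6.23
eef_pos: [0.5187, 0.0464, 0.1092]
ee_rot: [3.14, 0.003, -0.052]
wrist_force: [-0.3, -2.4, -2.3]
grip_width: 0.1
```

```bash
python3 - <<'E'
from h import *
import cv2
cv2.imwrite("pics/s2.png",cv2.convertScaleAbs(cv2.resize(ctrl.get_image("scene")[140:340,240:480,::-1],None,fx=3,fy=3),alpha=1.4))
E
```

```text
(no output)
```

View pics/s2.png

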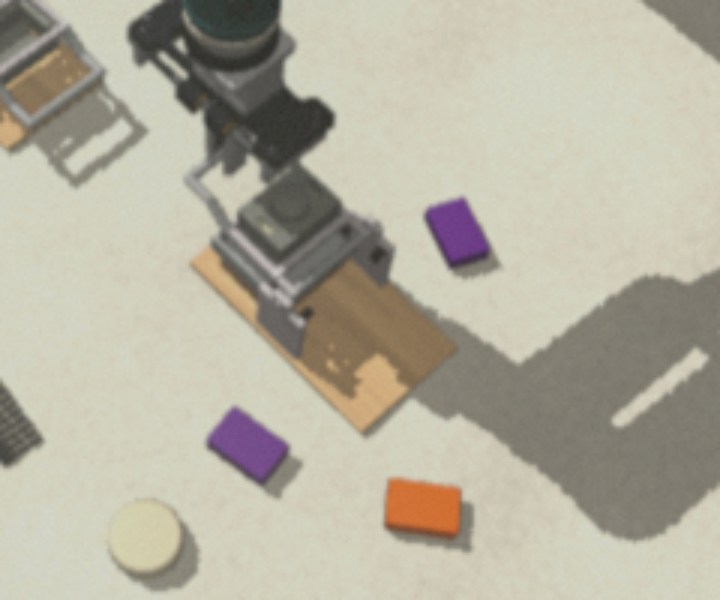

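The scene view shows the mould lying upside down above the tray, with its round knob on top at crop px ≈(293,203). I'll release it and rise.

Request:
servo_tool(moves=[[[0, 0, 0, 0, 0, 0, 0.4], [0, 0, 0, 0, 0, 0, 0.4], [0, 0, 0, 0, 0, 0, 0.4], [0, 0, 0, 0, 0, 0, 0.4], [0, 0, -0.02, 0, 0, 0, 0.4], [0, 0, -0.05, 0, 0, 0, 0.4], [0, 0, -0.08, 0, 0, 0, 0.4], [0, 0, -0.09, 0, 0, 0, 0.4], [0, 0, -0.09, 0, 0, 0, 0.2], [0, 0, -0.09, 0, 0, 0, 0]]])

```text
time: 7.12
eef_pos: [0.5197, 0.047, 0.2008]
ee_rot: [-3.142, -0.001, -0.051]
wrist_force: [-0.1, 0.3, -0.1]
grip_width: 0.295
```

```bash
python3 - <<'E'
from h import *
import cv2
m=ctrl.camera_model("wrist");print(repr(m["cam_to_world"]))
cv2.imwrite("pics/w3.png",cv2.convertScaleAbs(ctrl.get_image("wrist")[:,:,::-1],alpha=1.6))
E
```

```text
array([[-5.12177307e-02, -9.66524560e-01, -2.51410060e-01,
         5.92640962e-01],
       [-9.98687473e-01,  4.94986738e-02,  1.31610570e-02,
         4.33966922e-02],
       [-2.76020284e-04,  2.51754157e-01, -9.67791180e-01,
         3.55174775e-01],
       [ 0.00000000e+00,  0.00000000e+00,  0.00000000e+00,
         1.00000000e+00]])
```

View pics/w3.png

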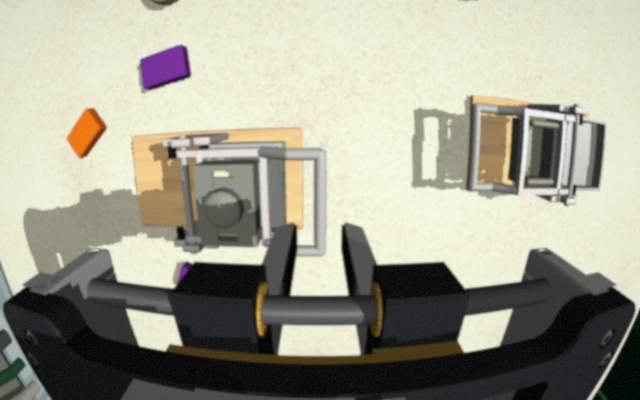

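The mould stays turned over, with the knob at ≈(221,208).

```bash
python3 - <<'E'
from h import *
m=ctrl.camera_model("wrist");K=m["intrinsics"];T=m["cam_to_world"]
p=np.array([221-K[0,2],208-K[1,2]]);r=np.hypot(*p);th=r/K[0,0]
d=T[:3,:3]@np.r_[p/r*np.sin(th),np.cos(th)];o=T[:3,3]
print(o+d*(.121-o[2])/d[2], ctrl.observe()["eef_pos"])
E
```

```text
[0.52452203 0.12652237 0.121     ] [0.51896953 0.04697058 0.19930045]
```

Request:
servo_tool(moves=[[[0.001, -0.03, 0, 0, 0, 0, 0], [0.001, -0.06, 0, 0, 0, 0, 0], [0.001, -0.079, 0.01, 0, 0, 0, 0], [0.001, -0.079, 0.03, 0, 0, 0, 0], [0.001, -0.079, 0.03, 0, 0, 0, 0], [0.001, -0.079, 0.03, 0, 0, 0, 0]]])

```text
time: 7.67
eef_pos: [0.5227, 0.1255, 0.1675]
ee_rot: [3.14, 0.007, -0.051]
wrist_force: [-0.9, 0.8, 1.3]
grip_width: 0.005
```

Request:
servo_tool(moves=[[[0.001, 0, 0.01, 0, 0, 0, 0], [0.001, 0, 0.016, 0, 0, 0, 0], [0.001, 0, 0.02, 0, 0, 0, 0], [0.001, 0, 0.023, 0, 0, 0, 0], [0.001, 0, 0.023, 0, 0, 0, 0]]])

```text
time: 8.08
eef_pos: [0.5256, 0.125, 0.1478]
ee_rot: [3.141, 0.0, -0.052]
wrist_force: [-0.9, -0.8, 2.0]
grip_width: 0.006
```

Request:
servo_tool(moves=[[[0, 0, 0.002, 0, 0, 0, 0], [0, 0, 0.004, 0, 0, 0, 0], [0, 0, 0.005, 0, 0, 0, 0], [0, 0, 0.005, 0, 0, 0, 0]]])

```text
time: 8.42
eef_pos: [0.526, 0.1253, 0.1432]
ee_rot: [3.141, -0.001, -0.052]
wrist_force: [-0.5, -2.0, 1.8]
grip_width: 0.009
```

```bash
python3 - <<'E'
from h import *
import cv2
print(ctrl.observe()["wrist_force"],ctrl.observe()["eef_pos"])
cv2.imwrite("pics/s4.png",cv2.convertScaleAbs(cv2.resize(ctrl.get_image("scene")[140:340,240:480,::-1],None,fx=3,fy=3),alpha=1.6))
E
```

```text
[-0.53482684 -1.96854345  1.78253737] [0.52596602 0.12530352 0.14319867]
```

View pics/s4.png

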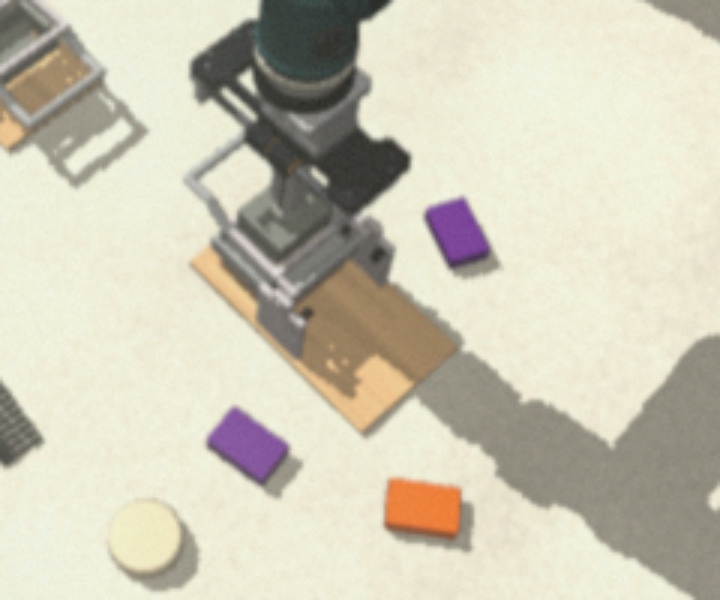

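Request:
servo_tool(moves=[[[0, 0, 0.001, 0, 0, 0, 0], [0, 0, 0.002, 0, 0, 0, 0], [0, 0, 0.002, 0, 0, 0, 0]]])

```text
time: 8.72
eef_pos: [0.526, 0.1254, 0.1413]
ee_rot: [3.141, -0.001, -0.052]
wrist_force: [-0.2, -2.8, 4.1]
grip_width: 0.005
```

Request:
servo_tool(moves=[[[0, 0, -0.01, 0, 0, 0, 0], [0, 0, -0.015, 0, 0, 0, 0], [0, 0, -0.015, 0, 0, 0, 0]]])

```text
time: 8.97
eef_pos: [0.5264, 0.1263, 0.1576]
ee_rot: [-3.14, -0.002, -0.051]
wrist_force: [0.1, -0.3, -0.2]
grip_width: 0.006
```

Request:
servo_tool(moves=[[[0, 0, 0.008, 0, 0, 0, 0], [0, 0, 0.014, 0, 0, 0, 0], [0, 0, 0.014, 0, 0, 0, 0], [0, 0, 0.014, 0, 0, 0, 0]]])

```text
time: 9.3
eef_pos: [0.5264, 0.1261, 0.1418]
ee_rot: [-3.141, -0.002, -0.051]
wrist_force: [2.3, 1.8, 3.3]
grip_width: 0.007
```

Request:
servo_tool(moves=[[[0, 0, -0.03, 0, 0, 0, 0], [0, 0, -0.06, 0, 0, 0, 0], [-0.03, -0.04, -0.06, 0, 0, 0, 0], [-0.05, -0.08, -0.06, -6, 0, 0, 0], [-0.07, -0.12, -0.06, -12, 0, 0, 0], [-0.088, -0.16, -0.06, -18, 0, 0, 0], [-0.088, -0.2, -0.06, -24, 0, 0, 0], [-0.088, -0.243, -0.05, -30, 0, 0, 0], [-0.088, -0.243, -0.02, -30, 0, 0, 0], [-0.088, -0.243, 0.02, -30, 0, 0, 0], [-0.088, -0.243, 0.05, -30, 0, 0, 0], [-0.088, -0.243, 0.05, -30, 0, 0, 0]]])

```text
time: 10.3
eef_pos: [0.4459, 0.3703, 0.0819]
ee_rot: [2.605, 0.014, -0.05]
wrist_force: [-0.6, -1.4, -0.8]
grip_width: 0.006
```

```bash
python3 - <<'E'
from h import *
import cv2
print(ctrl.camera_model("wrist")["cam_to_world"][:3,3])
im=cv2.convertScaleAbs(ctrl.get_image("wrist")[:,:,::-1],alpha=1.6)
cv2.imwrite("pics/w5.png",im)
E
```

```text
[0.52468237 0.44546306 0.21353952]
```

View pics/w5.png

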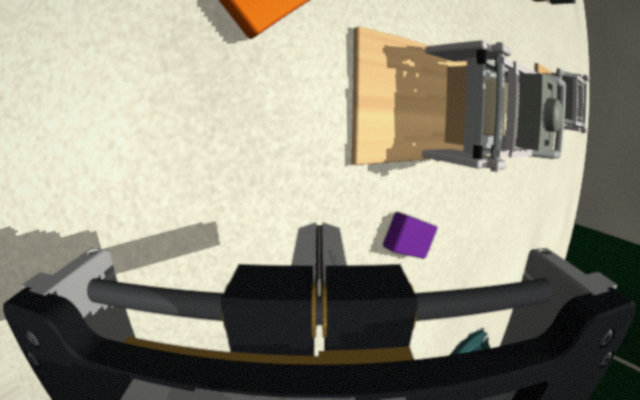

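```bash
python3 - <<'E'
import cv2
im=cv2.imread("pics/w5.png")[25:185,400:610]
cv2.imwrite("pics/w5z.png",cv2.convertScaleAbs(cv2.resize(im,None,fx=3.7,fy=3.7,interpolation=cv2.INTER_CUBIC),alpha=1.3))
E
```

```text
(no output)
```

View pics/w5z.png

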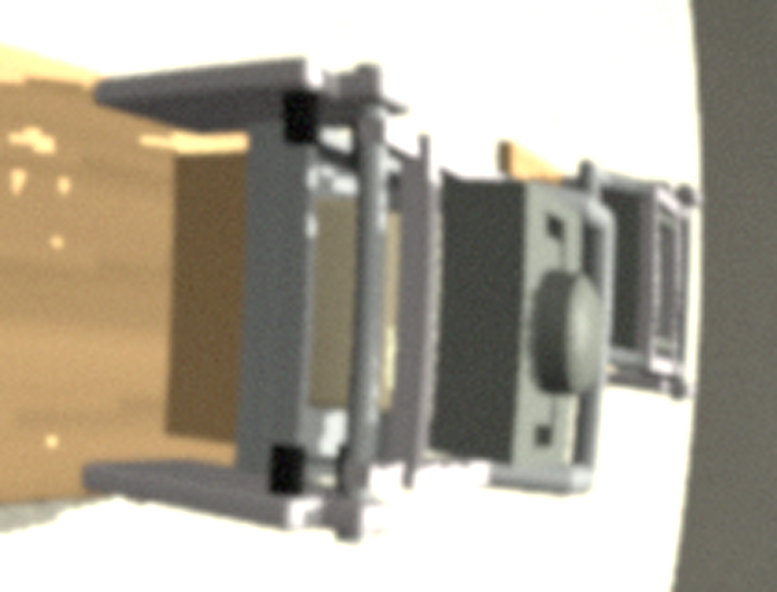

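The tilted wrist view shows a cream block behind the tray's near rim, zoom px x 310–400, y 200–405, below the turned-over frame. I'll check its position by casting rays.

```bash
python3 - <<'E'
from h import *
m=ctrl.camera_model("wrist");K=m["intrinsics"];T=m["cam_to_world"]
def w(x,y,z):
    p=np.array([400+x/3.7-K[0,2],25+y/3.7-K[1,2]]);r=np.hypot(*p);th=r/K[0,0]
    d=T[:3,:3]@np.r_[p/r*np.sin(th),np.cos(th)];o=T[:3,3]
    return (o+d*(z-o[2])/d[2]).round(4)
print("top edge",w(383,212,.062),w(383,408,.062)," rim",w(305,300,.058), "if at mould",w(383,300,.087))
E
python3 - <<'E'
import cv2
im=cv2.imread("pics/w5.png")
for x,y in((345,300),(390,340),(270,300),(200,300)): print((x,y),im[int(25+y/3.7),int(400+x/3.7)])
E
```

```text
top edge [0.5552 0.1208 0.062 ] [0.4968 0.1182 0.062 ]  rim [0.5272 0.1626 0.058 ] if at mould [0.5285 0.1725 0.087 ]
(345, 300) [ 77  94 101]
(390, 340) [142 173 176]
(270, 300) [69 70 70]
(200, 300) [46 67 85]
```

```bash
python3 - <<'E'
from h import *
import cv2
m=ctrl.camera_model("wrist");K=m["intrinsics"];T=m["cam_to_world"];R=T[:3,:3];o=T[:3,3]
c,s=np.cos(-.0517),np.sin(-.0517)
def px(x,y,z):
    P=np.array([.5263+c*x-s*y,.1752+s*x+c*y,z]); d=R.T@(P-o); th=np.arctan2(np.hypot(*d[:2]),d[2])
    p=d[:2]/np.hypot(*d[:2])*th*K[0,0]+K[:2,2]; return ((p-[400,25])*3.7).round().astype(int).tolist()
for nm,Q in dict(nearbot=(30,-30,.042),neartop=(30,-30,.062),neartopR=(-30,-30,.062),fartop=(30,-70,.062),rim=(0,-10,.058),farfloor=(0,-90,.042)).items(): print(nm,px(*Q))
cv2.imwrite("pics/s6.png",cv2.convertScaleAbs(cv2.resize(ctrl.get_image("scene")[140:340,240:480,::-1],None,fx=3,fy=3),alpha=1.5))
E
```

```text
nearbot [697, -627]
neartop [698, -627]
neartopR [528, 1432]
fartop [875, -108]
rim [880, 446]
farfloor [895, 451]
```

View pics/s6.png

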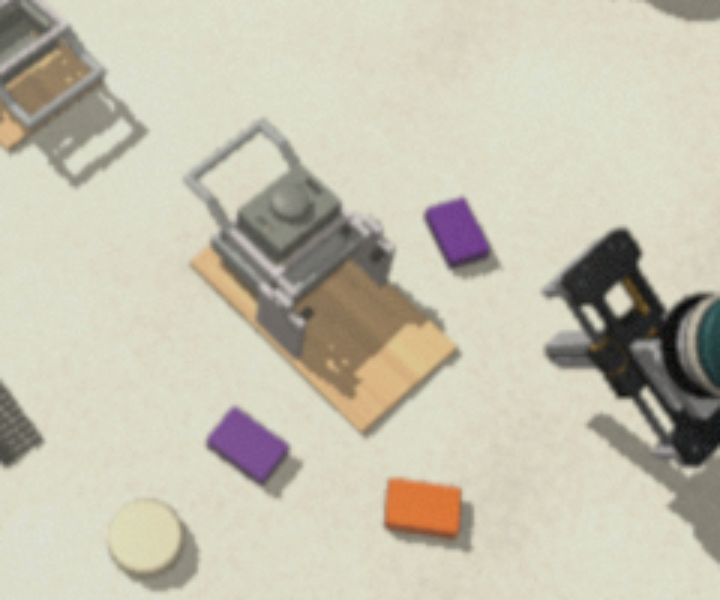

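The points in that script were in mm, not m. I'll rerun it with the right units.

```bash
python3 - <<'E'
from h import *
m=ctrl.camera_model("wrist");K=m["intrinsics"];T=m["cam_to_world"];R=T[:3,:3];o=T[:3,3]
c,s=np.cos(-.0517),np.sin(-.0517)
def px(x,y,z):
    x/=1e3;y/=1e3
    P=np.array([.5263+c*x-s*y,.1752+s*x+c*y,z]); d=R.T@(P-o); th=np.arctan2(np.hypot(*d[:2]),d[2])
    p=d[:2]/np.hypot(*d[:2])*th*K[0,0]+K[:2,2]; return ((p-[400,25])*3.7).round().astype(int).tolist()
for nm,Q in dict(nearbot=(30,-30,.042),neartop=(30,-30,.062),neartopR=(-30,-30,.062),fartop=(30,-70,.062),inmouldbot=(30,-30,.087),rim=(0,-10,.058),farfloor=(0,-90,.042)).items(): print(nm,px(*Q))
E
```

```text
nearbot [282, 212]
neartop [340, 212]
neartopR [333, 423]
fartop [399, 231]
inmouldbot [418, 213]
rim [292, 311]
farfloor [369, 328]
```

```bash
python3 -c "
from workcell import ctrl
print(ctrl.observe()['wrist_force']);print(ctrl.close_job())"
```

```text
[0.31306214 0.03389738 0.73039949]
the job is handed in; nothing more can be done
None
```

The full mould lies upside down above its tray, and the shampoo bar has dropped out of it into the tray. I gripped the mould's handle, swung it over to its stop and let go. Then I pressed the knob twice with the closed fingertips, about 8–10 mm in each time. I handed the job in at about 10.4 s on the robot's clock.

**Mould:** The last scene picture shows it still turned over, with the knob on top and the arm well clear. The wrist force read near zero.

**Bar:** A tilted wrist view shows the cream bar behind the tray's near rim. Its position fits a bar lying flat in the tray to within a few mm, not one still in the mould. The hinge rod hides part of the bar, so its near top edge could not be measured directly.

**Knob presses:** The force only ever read about 2–4 N, and I did not see the roughly 5 N needed to push the bar out. I take the drop from the picture, not the force. I can't say which press freed the bar.

**Empty mould:** I did not touch it.

**Failed check:** One position check first gave nonsense because I mixed up mm and m. I corrected it and ran it again before handing in.

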